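Spin down the headbox clamp knob

ROBOT

A 6-joint arm with a two-finger parallel gripper is mounted at the origin on the work surface. World frame = base frame: x ahead of the robot, y to its left, z up, the work surface at z = 0. Lengths are in m, angles in rad, forces in N, time in s.
With the tool pointing down it reaches from about 0.25 to 0.8 m from the base axis. Payload 3.9 kg.
Tool frame: the origin (TCP) lies midway between the tips of the shut fingers; the grasp point (between the pads) lies 19 mm behind it; z points along the fingers, x is the direction in which the jaws open and shut, and the axes are right-handed (so a half turn about z gives the same grasp; the last joint's range is limited). The gripper opens to 85 mm and grips with 20 to 120 N. Pads are 22 mm wide; open, the fingers measure 114 mm over their backs; the gripper's body (76 mm by 85 mm) begins 54 mm behind the grasp point. The pads swing forward as they close: fully open they stand 13 mm farther back than shut.
Start: joints at [-1.126, 0.26, -0.138, 1.173, 0, 1.571], TCP at [0.226, -0.474, 0.231] pointing down, gripper open.
Joint ranges: [-2.78, 2.78], [-0.83, 1.72], [-1.28, 1.37], [-1.9, 2.12], [-1.57, 1.48], [-3.14, 3.14]. Speed limits (rad/s): [2.57, 2.57, 3.14, 3.14, 3.14, 3.14].

INTERFACE

Orientations are given as [roll, pitch, yaw] about the fixed x, y, z axes, in that order (R = Rz(yaw) Ry(pitch) Rx(roll)).
In Python, from rig import ctrl, viewer, ticket gives the robot as it stands.
- The arm moves only by the shell command python3 -m inch 'ROWS' [OPENING] [FORCE]. ROWS is JSON, a list of rows, each a list of 2 entries, a list of its own where there are three numbers: the shift along the tool's x, y, z in cm, then the turn about the tool's z in rad. In form: [[[dx, dy, dz], spin], ...]. A call has 1 to 20 rows; each row shifts and turns the pose as measured when the row begins, along the tool's axes as they then stand; what a row does not reach is not made up. A row lasts 1/8 s, in which the tool goes at most 62.5 mm and 10.7 degrees, less where a joint would pass 70% of its speed; a pose out of reach is approached as far as the arm can. A call with a gripper value outside its range is refused whole. OPENING is the finger opening in cm, from 0 to 8.54, set as the call begins (- or left out, the last holds). The fingers move at their own pace and stop on an object; FORCE is the grip in N (left out, the last holds). Time passes only in rows, so rows that do not move let the fingers close. It gives the time, the measured TCP pose, the force and the opening at its end, in the units of the state.
- ctrl.state(): the state, without advancing time (a new reading comes with each control period).
- viewer.snapshot(name): name is "side" or "top"; returns (picture, depth): 400x640x3 uint8, blue, green, red; 400x640 float32, m along the optical axis (not along the pixel's ray), 0 where there is no reading.
- viewer.camera_info(name): a dict with "K" (3x3 intrinsics, pixels), "extrinsics" (4x4, takes a point from world to camera coordinates). Camera axes: x right, y down, z forward; pixel columns grow to the right and rows downward; lengths in m; the calibration is good to about 2 mm. A picture is of the moment at which its call begins. camera_info takes no time and is no camera call.
- ticket.close_job(): hands the job in, once; it reports no verdict.
The state is a dict: "time": time; "joint_positions": joint angles; "qvel": joint speeds; "tau": joint torques, N m; "position": TCP position; "ee_rot": TCP orientation; "force": force on the tool from outside, world axes, zero at the start; "wrist_torque": the same for the moment, N m; "width": finger opening in m.
Only numpy, scipy, OpenCV 4.12 (cv2) and the standard library are available. Lean on these libraries where they do the work, as an engineer would, in place of code of your own. Each camera call takes 0.05 s, during which the arm holds its last target. There are 200 camera calls.

TASK

The electrode headbox on the desk is held by a steel strap whose red wing knob has been left loose. Push the knob's wings round clockwise (seen from above) with a fingertip, stroke after stroke, until the knob is fully home on the strap and turns no further. Only nudge the wings: do not grip the knob, do not force it hard once it stops, and leave the other things on the desk where they are.

Things in the scene. Friction and masses are not known exactly. Their poses are not given: they have to be found in the camera images.
- knob_turn (a joint): turn of the red wing knob, rad: 0 is as loose as it goes, 8.0 is fully home on the strap (a solid stop). Grows clockwise seen from above; the knob sinks 0.8 mm per rad. Starts between 0 and 2. Friction (about 0.05 N m, 2 to 3 N at a wing) keeps it where it is left; it neither coasts nor springs back
- wing_knob: red wing knob on a steel flange 28 mm across, 6 mm high. Origin: on its vertical axis, under the flange (40 mm above the desk when home, 46.4 mm at joint 0). One wing lies along its x axis, the other along -x; each is 8 mm thick, reaches 31 mm from the axis, and stands from 6 to 28 mm above the origin. The round hub is 18 mm across, its top 30 mm above the origin
- clamp_base: aluminium plate fixed to the desk, 12 mm thick, x -85 to 85, y -50 to 260 mm. Origin: on the knob's axis, on the desk; z up. The steel strap lies along y under the knob: 34 mm wide, top 40 mm above the desk, y -40 to 42 mm. The headbox stands on the +y side; on the other three sides nothing fixed is higher than the strap
- headbox_wall (a point): top edge of the headbox's side wall next to the knob: 42 mm from the knob's axis along the plate's +y, 90 mm above the desk. The headbox is a white box, 150 mm along the plate's x and 200 mm along y, with a blue disc of sockets on top
- paste_jar: jar of paste with a blue cap, 48 mm across, 55 mm high, near the clamp; bystander. Origin under its centre
- tape_roll: roll of white paper tape lying flat, 60 mm across, 18 mm high, near the clamp; bystander. Origin under its centre
- screwdriver: yellow-handled screwdriver 170 mm long lying beside the base plate on its +x side; bystander. Origin under it, x axis to its tip
- marker: white and blue marker pen 130 mm long, 15 mm thick, lying beside the base plate on its -x side; bystander. Origin under it, x axis along it
- mug: blue mug 76 mm across, 85 mm high; bystander. Origin under its centre
- gel_bottle: green bottle 54 mm across, 150 mm high; bystander. Origin under its centre
- electrode_tray: grey open tray 110 x 75 x 30 mm; bystander. Origin under its centre

How it is judged:
At the end, for the whole second after the job is handed in: the wing knob is turned to its stop, within 0.25 rad (joint above 7.75), and each of the seven bystanders is within 25 mm of where it began (value of joint knob_turn above 7.75 rad and distance of each of paste_jar, tape_roll, screwdriver, marker, mug, gel_bottle, electrode_tray from where it was at the start of the episode below 0.025 m); the robot touches nothing.
It fails at once if the wing knob is pinched, or forced with more than 35 N (contact force between the fingers and wing_knob above 35 N).
It fails at once if another thing on the desk is moved or lifted more than 25 mm (distance of any of paste_jar, tape_roll, screwdriver, marker, mug, gel_bottle, electrode_tray from where it was at the start of the episode above 0.025 m).
It also fails if it takes over 61 s, if anything falls off the work surface, if the arm or the gripper's body presses on something with over 40 N, if the wrist force passes 120 N, or if a joint passes its speed limit or range.

## Working session

There is one attempt and no reset: what is moved stays moved. The work goes in short steps, Python scripts to look and compute and a shell command to move; the robot and the scene stay as the last step left them, time stands still between calls to the robot, and variables do not carry over. Pictures are saved under pics/ and viewed, about 8 in all and at most 12, crops included, and the job is handed in when it is done.

```bash
mkdir -p pics; ls; python3 - <<'E'
from rig import ctrl, viewer
import cv2,numpy as np
s=ctrl.state(); print({k:np.round(v,3).tolist() for k,v in s.items()})
for n in("top","side"):
    p,d=viewer.snapshot(n); cv2.imwrite(f"pics/{n}0.png",p); np.save(f"pics/{n}0.npy",d)
    c=viewer.camera_info(n); print(n,np.round(c["K"],1).tolist(),np.round(c["extrinsics"],3).tolist())
E
```

```text
pics
{'time': 0.0, 'joint_positions': [-1.126, 0.261, -0.139, 1.173, 0.0, 1.571], 'qvel': [0.002, 0.002, -0.001, 0.001, -0.002, 0.0], 'tau': [0.0, -40.568, 25.392, 0.019, 0.0, 0.0], 'position': [0.226, -0.473, 0.23], 'ee_rot': [-3.142, 0.002, -1.126], 'force': [0.336, 0.621, 0.649], 'wrist_torque': [-0.011, -0.018, -0.022], 'width': 0.086}
top [[391.6, 0.0, 325.7], [0.0, 391.6, 198.7], [0.0, 0.0, 1.0]] [[-0.001, -1.0, 0.015, -0.03], [-0.996, -0.001, -0.094, 0.558], [0.094, -0.015, -0.995, 0.962], [0.0, 0.0, 0.0, 1.0]]
side [[444.9, 0.0, 320.6], [0.0, 444.9, 196.3], [0.0, 0.0, 1.0]] [[-0.727, -0.686, -0.011, 0.402], [-0.464, 0.504, -0.729, 0.345], [0.506, -0.525, -0.685, 1.146], [0.0, 0.0, 0.0, 1.0]]
```

View pics/top0.png

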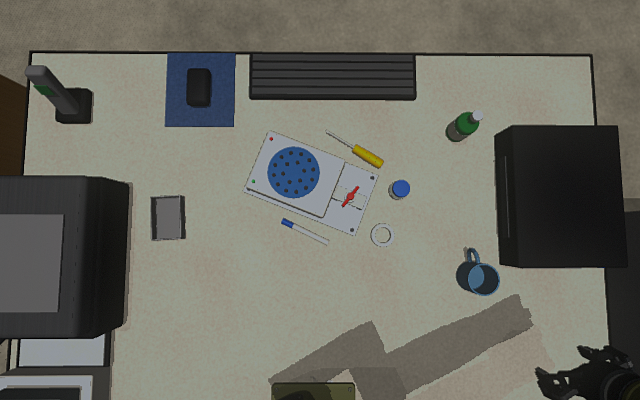

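View pics/side0.png

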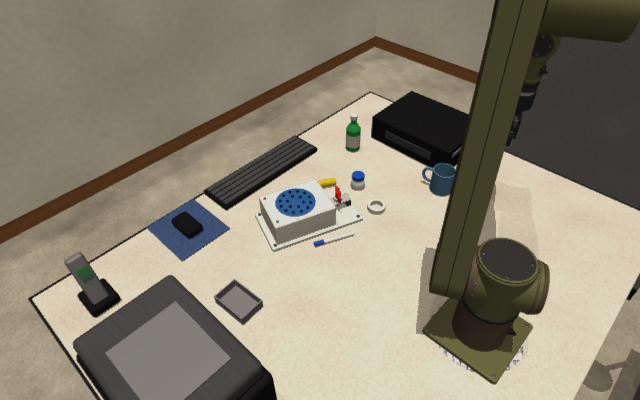

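The top view shows the red knob at about (350,196), the headbox's blue disc at (293,172), the jar at (401,189), and the tape at (382,235). The side view shows the knob at (338,195), to the right of the headbox. Next I'll measure them.

```bash
cat > h.py <<'E'
from rig import ctrl, viewer
import cv2,numpy as np
def ray(n,uv,z):
    c=viewer.camera_info(n);K=np.array(c["K"]);E=np.array(c["extrinsics"]);R=E[:3,:3];t=E[:3,3]
    o=-R.T@t; d=R.T@np.linalg.inv(K)@np.array([uv[0],uv[1],1.]); return o+d*(z-o[2])/d[2]
def proj(n,P):
    c=viewer.camera_info(n);q=np.array(c["extrinsics"])@np.append(P,1);q=np.array(c["K"])@q[:3];return q[:2]/q[2]
def red(p):
    b,g,r=[p[...,i].astype(int) for i in range(3)]
    return ((r>110)&(r-g>70)&(r-b>70)).astype(np.uint8)
def blob(m,x0=0,x1=640,y0=0,y1=400):
    q=np.zeros_like(m);q[y0:y1,x0:x1]=m[y0:y1,x0:x1];ys,xs=np.nonzero(q);return np.c_[xs,ys].astype(float)
def wing(z=.072,p=None):
    "knob centre and wing angle (mod pi), from top camera"
    if p is None:p,_=viewer.snapshot("top")
    px=blob(red(p),325,375,170,220)
    P=np.array([ray("top",u,z)[:2] for u in px]);m=P.mean(0)
    w,v=np.linalg.eigh(np.cov((P-m).T));a=np.arctan2(v[1,1],v[0,1])%np.pi
    return m,a,len(px),2*np.sqrt(w)
E
python3 - <<'E'
from h import *
p=cv2.imread("pics/top0.png");d=np.load("pics/top0.npy")
print(wing(.072,p))
def rep(n,m,z,*box):
    px=blob(m.astype(np.uint8),*box);P=np.array([ray("top",u,z)[:2] for u in px]);print(n,len(px),P.mean(0).round(4),(P.min(0)+P.max(0))/2)
b,g,r=[p[...,i].astype(int) for i in range(3)]
rep("disc",(b-r>50),.092,260,325,140,205)
rep("jar",(b-r>50),.055,385,415,170,205)
rep("driver",(r-b>80)&(g-b>60),.012,345,390,140,172)
rep("tape",(r>225)&(b>200),.018,365,400,218,252)
for u in [(270,131),(378,178),(355,236),(245,192)]: print(u,ray("top",u,.012).round(3), d[u[1],u[0]])
for u in [(372,178),(352,230),(401,189),(382,235),(372,158),(382,162),(328,243)]: print(u,ray("top",u,.012)[:2].round(3))
cv2.imwrite("pics/c0.png",cv2.resize(p[120:260,230:430],None,fx=4,fy=4,interpolation=cv2.INTER_CUBIC))
s=cv2.imread("pics/side0.png");ps=blob(red(s),320,355,175,215);print("side red",len(ps),ps.mean(0),ps.min(0),ps.max(0))
for z in(.07,.075):print(ray("side",ps.mean(0),z))
E
```

```text
(array([ 0.56125364, -0.08753269]), np.float64(2.4567680891859633), 81, array([0.00612269, 0.03085262]))
disc 1837 [0.6157 0.0484] [0.61615264 0.0474585 ]
jar 231 [ 0.5826 -0.2151] [ 0.5824509 -0.2149459]
driver 270 [ 0.6714 -0.1393] [ 0.67113699 -0.1397244 ]<stdin>:5: RuntimeWarning: Mean of empty slice.
  ret = ret.dtype.type(ret / rcount)
Traceback (most recent call last):
ValueError: zero-size array to reduction operation minimum which has no identity
```

```bash
python3 - <<'E'
from h import *
p=cv2.imread("pics/top0.png");d=np.load("pics/top0.npy")
for u in [(270,131),(378,178),(355,236),(245,192)]: print(u,ray("top",u,.012).round(3), d[u[1],u[0]])
for u in [(372,178),(352,230),(401,189),(382,235),(372,158),(382,162),(328,243)]: print(u,ray("top",u,.012)[:2].round(3))
cv2.imwrite("pics/c0.png",cv2.resize(p[120:260,230:430],None,fx=4,fy=4,interpolation=cv2.INTER_CUBIC))
s=cv2.imread("pics/side0.png");ps=blob(red(s),320,355,175,215);print("side red",len(ps),ps.mean(0),ps.min(0),ps.max(0))
for z in(.065,.07,.075):print(ray("side",ps.mean(0),z))
E
```

```text
(270, 131) [0.736 0.115 0.012] 0.9389386
(378, 178) [ 0.614 -0.165  0.012] 1.0219383
(355, 236) [ 0.465 -0.104  0.012] 1.0074978
(245, 192) [0.577 0.176 0.012] 1.0048774
(372, 178) [ 0.614 -0.149]
(352, 230) [ 0.48  -0.097]
(401, 189) [ 0.585 -0.224]
(382, 235) [ 0.467 -0.173]
(372, 158) [ 0.666 -0.15 ]
(382, 162) [ 0.655 -0.176]
(328, 243) [ 0.447 -0.036]
side red 43 [337.81395349 192.34883721] [335. 186.] [340. 199.]
[ 0.5648554 -0.0949258  0.065    ]
[ 0.56130764 -0.09083288  0.07      ]
[ 0.55775989 -0.08673996  0.075     ]
```

View pics/c0.png

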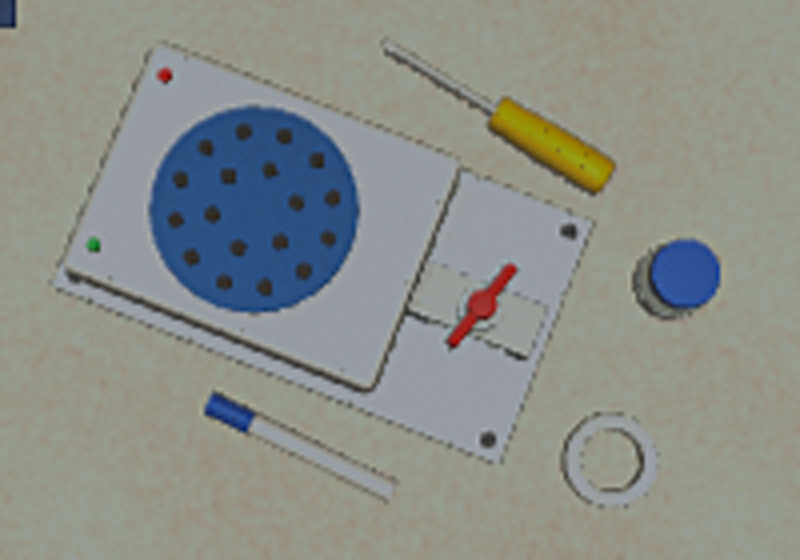

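The knob axis is at about (0.561,-0.0875). The wing points at -39° in the world frame, and the headbox lies toward +68°. I'll shut the fingers, cross over at height, and push each wing clockwise with the tool spinning along with it.

```bash
python3 -m inch '[[[-1.95,-5,0],0],[[-1.95,-5,0],0],[[-1.95,-5,0],0],[[-1.95,-5,0],0],[[-1.95,-5,0],0],[[-1.95,-5,0],0],[[-1.95,-5,0],0],[[-1.95,-5,0],0],[[-1.95,-5,0],0],[[-1.95,-5,0],0]]' 0 40; python3 -c "
from h import *
s=ctrl.state();print(np.round(s['joint_positions'],3),s['position'],s['ee_rot'])"
```

```text
time: 1.35
position: [0.6016, -0.0739, 0.2262]
ee_rot: [3.137, 0.005, -1.135]
force: [1.1, -0.1, 0.6]
width: 0.0003
[-1.230e-01  4.080e-01  6.800e-02  1.237e+00  2.000e-03  2.583e+00] [ 0.60162743 -0.07390869  0.22618223] [ 3.13727113  0.00502074 -1.13500465]
```

```bash
python3 -m inch '[[[0,0,0],-0.185],[[0,0,0],-0.185],[[0,0,0],-0.185],[[0,0,0],-0.185],[[0,0,0],-0.185],[[0,0,0],-0.185],[[0,0,0],-0.185],[[0,0,0],-0.185],[[0,0,0],-0.185],[[0,0,0],-0.185],[[0,0,0],-0.185],[[0,0,0],-0.185],[[0,0,0],-0.185],[[0,0,0],-0.185],[[0,0,0],-0.185],[[0,0,0],-0.185],[[0,0,0],-0.185],[[0,0,0],-0.185],[[0,0,0],-0.185],[[0,0,0],-0.185]]'
python3 -m inch '[[[0,0,0],-0.185],[[0,0,0],-0.185],[[0,0,0],-0.185],[[0,0,0],-0.185],[[0,0,0],-0.185],[[0,0,0],-0.185],[[0,0,0],-0.185],[[0,0,0],-0.185],[[0,0,0],0]]'
cat >> h.py <<'E'
AX=np.array([.561,-.0875])
def rel():
    "TCP in tool-axes (mm) relative to knob axis, yaw, etc."
    s=ctrl.state();y=s['ee_rot'][2];d=(np.array(s['position'])[:2]-AX)*1e3
    tx=np.array([np.cos(y),np.sin(y)]);ty=np.array([np.sin(y),-np.cos(y)])
    print("t %.2f rel x %.1f y %.1f z %.1f yaw %.3f q6 %.2f F"%(s['time'],d@tx,d@ty,s['position'][2]*1e3,y,s['joint_positions'][5]),np.round([s['force'][:2]@tx,s['force'][:2]@ty,s['force'][2]],1),"rp",np.round(s['ee_rot'][:2],3))
if __name__=="__main__":rel()
E
python3 h.py
```

```text
time: 3.85
position: [0.5969, -0.068, 0.2118]
ee_rot: [-3.131, -0.031, 2.618]
force: [-0.2, 0.1, -0.4]
width: -0.0003
time: 4.97
position: [0.5933, -0.0675, 0.2061]
ee_rot: [3.101, -0.018, -2.166]
force: [-0.8, -0.9, -0.2]
width: -0.0001
t 4.97 rel x -34.6 y -15.5 z 206.1 yaw -2.166 q6 -2.66 F [ 1.2  0.2 -0.2] rp [ 3.101 -0.018]
```

```bash
python3 -m inch '[[[0.9,-0.65,3],0.08],[[0,0,4],0],[[0,0,4],0],[[0,0,1.2],0],[[0,0,0],0]]' >/dev/null; python3 h.py; python3 - <<'E'
from h import *
p,_=viewer.snapshot("top");s,_=viewer.snapshot("side")
a=cv2.resize(p[150:250,300:400],(600,600),interpolation=cv2.INTER_CUBIC);cv2.imwrite("pics/t1.png",np.hstack([a[:, :400] if 0 else cv2.resize(a,(400,400)),cv2.resize(s[150:250,290:390],(400,400),interpolation=cv2.INTER_CUBIC)]))
E
```

```text
t 5.60 rel x -25.2 y -15.7 z 81.7 yaw -2.263 q6 -2.58 F [ 0.1  0.3 -0.1] rp [ 3.104 -0.021]
```

View pics/t1.png

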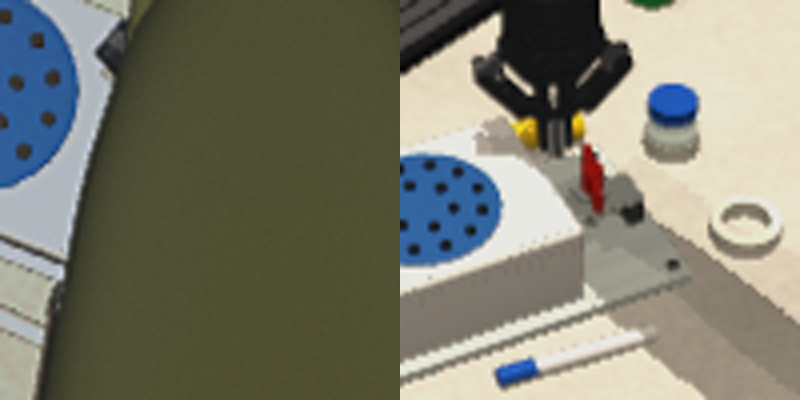

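The arm blocks the top view. The side view shows the shut fingertips just behind the red wing, on the counterclockwise side and clear of the headbox. I'll lower beside the wing and push gently.

```bash
python3 -m inch '[[[0,-0.6,0],0],[[0,0,1.3],0],[[0,0,1.2],0],[[0,0,0],0]]' >/dev/null; python3 h.py; python3 -m inch '[[[0.3,0,0],0],[[0.2,0,0],0],[[0.2,0,0],0],[[0.1,0,0],0]]'>/dev/null;python3 h.py
```

```text
t 6.20 rel x -26.8 y -24.7 z 59.4 yaw -2.263 q6 -2.59 F [-0.8  0.5  0.2] rp [ 3.112 -0.016]
t 6.70 rel x -18.3 y -24.6 z 59.7 yaw -2.263 q6 -2.60 F [-0.1 -1.1 -0.2] rp [ 3.112 -0.016]
```

```bash
python3 -m inch '[[[0.1,0,0.3],0],[[0.31,-0.2,0],0.12],[[0.31,-0.2,0],0.12],[[0.31,-0.2,0],0.12]]' >/dev/null; python3 h.py; python3 -m inch '[[[0.31,-0.2,0],0.12],[[0.31,-0.2,0],0.12],[[0.31,-0.2,0],0.12]]'>/dev/null;python3 h.py;python3 - <<'E'
from h import *
s,_=viewer.snapshot("side")
cv2.imwrite("pics/t2.png",cv2.resize(s[150:230,290:390],(750,600),interpolation=cv2.INTER_CUBIC))
E
```

```text
t 7.20 rel x -19.3 y -24.7 z 56.6 yaw -2.634 q6 -2.25 F [-1.7  0.2 -0.2] rp [ 3.12  -0.022]
t 7.58 rel x -22.5 y -24.4 z 56.5 yaw -3.005 q6 -1.89 F [-2.4 -1.1 -1.4] rp [ 3.129 -0.022]
```

View pics/t2.png

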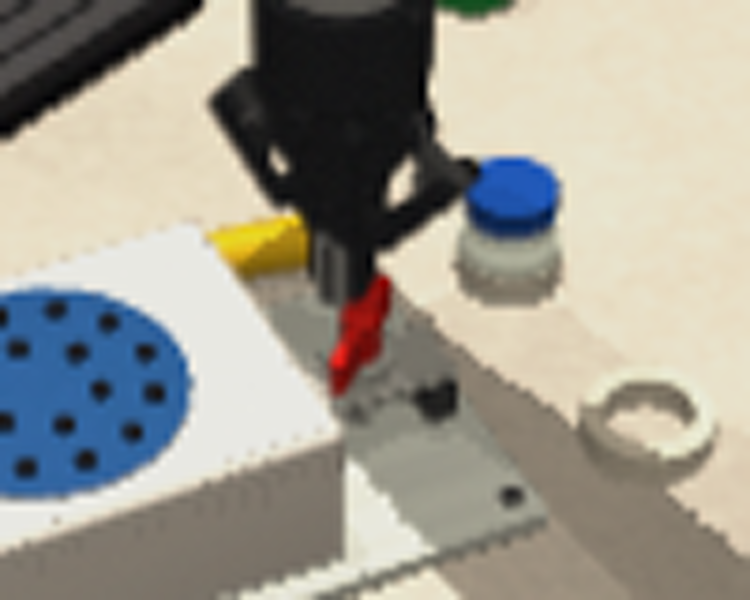

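The wing has turned and the fingertip is on its outer end, with about 2.4 N against the tool, which matches friction. I'll continue the arc with a slightly larger tangential shift.

```bash
python3 -m inch '[[[0.42,-0.2,0],0.12],[[0.42,-0.2,0],0.12],[[0.42,-0.2,0],0.12],[[0.42,-0.2,0],0.12],[[0.42,-0.2,0],0.12],[[0.42,-0.2,0],0.12]]' >/dev/null; python3 h.py; python3 -m inch '[[[0.38,-0.2,0],0.12],[[0.38,-0.2,0],0.12],[[0.38,-0.2,0],0.12],[[0.38,-0.2,0],0.12],[[0.38,-0.2,0],0.12],[[0.38,-0.2,0],0.12]]'>/dev/null;python3 h.py
```

```text
t 8.38 rel x -22.0 y -23.6 z 57.6 yaw 2.542 q6 -1.18 F [-2.7 -0.2 -0.9] rp [-3.137 -0.012]
t 9.12 rel x -21.5 y -22.9 z 57.4 yaw 1.806 q6 -0.44 F [-2.  -0.3 -0.8] rp [-3.13   0.005]
```

```bash
python3 -m inch '[[[0.42,-0.2,0],0.12],[[0.42,-0.2,0],0.12],[[0.42,-0.2,0],0.12],[[0.42,-0.2,0],0.12],[[0.42,-0.2,0],0.12]]' >/dev/null; python3 h.py; python3 -m inch '[[[0.4,-0.2,0],0.12],[[0.4,-0.2,0],0.12],[[0.4,-0.2,0],0.12],[[0.4,-0.2,0],0.12],[[0.4,-0.2,0],0.12]]'>/dev/null;python3 h.py
```

```text
t 9.75 rel x -19.3 y -21.9 z 56.9 yaw 1.192 q6 0.21 F [-2.5  1.6 -0.6] rp [-3.139  0.021]
t 10.38 rel x -18.7 y -20.2 z 56.2 yaw 0.577 q6 0.86 F [-3.1  1.3  1.9] rp [3.124 0.03 ]
```

```bash
python3 -m inch '[[[-0.6,0,0],0],[[0,0,-2.2],0],[[0,0,-2.2],0],[[2.5,2.2,0],0],[[2.5,2.2,0],0],[[0,0,0],0]]' >/dev/null; python3 h.py; python3 - <<'E'
from h import *
s,_=viewer.snapshot("side")
cv2.imwrite("pics/t3.png",cv2.resize(s[150:230,290:390],(750,600),interpolation=cv2.INTER_CUBIC))
E
```

```text
t 11.12 rel x 24.8 y 22.3 z 100.3 yaw 0.595 q6 0.84 F [-0.3  0.5 -0.2] rp [3.128 0.032]
```

View pics/t3.png

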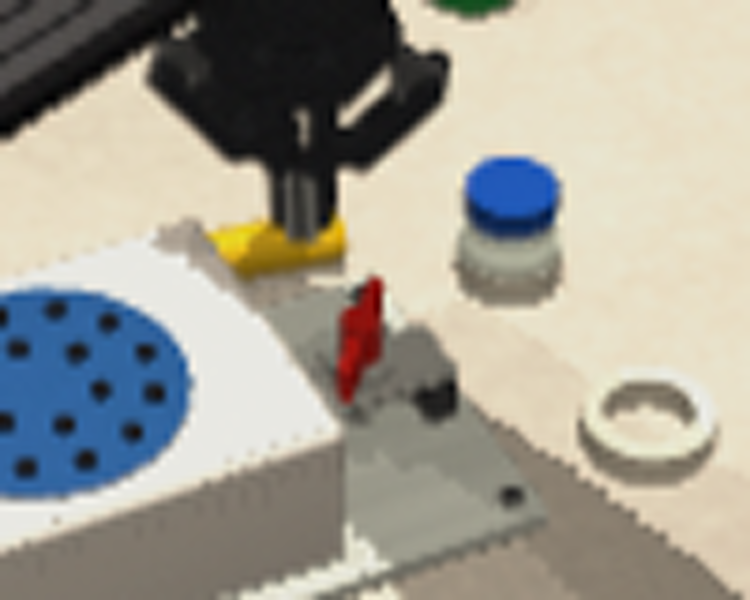

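The wing now lies nearly along the side camera's line of sight, with the finger above and behind the opposite wing. Lowering and starting stroke 2.

```bash
python3 -m inch '[[[0,0,2.2],0],[[0,0,2.2],0],[[0,0,0],0],[[-0.3,0,0],0],[[-0.3,0,0],0],[[-0.2,0,0],0]]' >/dev/null; python3 h.py; python3 -m inch '[[[-0.36,0.2,0],0.12],[[-0.36,0.2,0],0.12],[[-0.36,0.2,0],0.12],[[-0.36,0.2,0],0.12],[[-0.36,0.2,0],0.12]]'>/dev/null;python3 h.py
```

```text
t 11.93 rel x 12.6 y 19.0 z 57.5 yaw 0.602 q6 0.82 F [ 5.3 -0.6 -2.8] rp [3.132 0.03 ]
t 12.55 rel x 15.0 y 23.9 z 62.6 yaw -0.015 q6 1.41 F [ 1.9 -0.9 -0.7] rp [3.117e+00 3.000e-03]
```

```bash
python3 -m inch '[[[0,0,0.6],0],[[-0.33,0.16,0],0.12],[[-0.33,0.16,0],0.12],[[-0.33,0.16,0],0.12]]' >/dev/null; python3 h.py; python3 -m inch '[[[-0.33,0.16,0],0.12],[[-0.33,0.16,0],0.12],[[-0.33,0.16,0],0.12],[[-0.33,0.16,0],0.12]]'>/dev/null;python3 h.py
```

```text
t 13.05 rel x 17.8 y 25.0 z 58.2 yaw -0.379 q6 1.76 F [ 2.8 -1.  -1.1] rp [ 3.116 -0.013]
t 13.55 rel x 19.6 y 24.5 z 58.0 yaw -0.867 q6 2.25 F [ 1.6 -1.4 -0.6] rp [ 3.123 -0.03 ]
```

```bash
python3 -m inch '[[[-0.36,0.19,0.1],0.12],[[-0.36,0.19,0.1],0.12],[[-0.36,0.19,0],0.12]]' >/dev/null; python3 h.py; python3 -m inch '[[[-0.36,0.2,0],0.12],[[-0.36,0.2,0],0.12]]'>/dev/null;python3 h.py;  python3 -m inch '[[[0.6,0,0],0],[[0,0,-2.5],0],[[0,0,-2.5],0],[[0,0,0],0]]'>/dev/null;python3 h.py
```

```text
t 13.93 rel x 20.9 y 24.3 z 56.3 yaw -1.233 q6 2.62 F [ 1.5 -1.2 -0.5] rp [ 3.134 -0.041]
t 14.18 rel x 21.6 y 23.7 z 56.2 yaw -1.478 q6 2.87 F [ 1.8 -0.9 -0.4] rp [-3.138 -0.046]
t 14.68 rel x 26.3 y 27.7 z 105.9 yaw -1.465 q6 2.85 F [ 0.5 -1.3  0.2] rp [ 3.137 -0.047]
```

```bash
python3 -m inch '[[[0,0,0],-0.185],[[0,0,0],-0.185],[[0,0,0],-0.185],[[0,0,0],-0.185],[[0,0,0],-0.185],[[0,0,0],-0.185],[[0,0,0],-0.185],[[0,0,0],-0.185],[[0,0,0],-0.185],[[0,0,0],-0.185],[[0,0,0],-0.185],[[0,0,0],-0.185],[[0,0,0],-0.185],[[0,0,0],-0.185],[[0,0,0],-0.185],[[0,0,0],-0.185],[[0,0,0],-0.185],[[0,0,0],0]]'>/dev/null
python3 h.py;python3 - <<'E'
from h import *
s,_=viewer.snapshot("side")
cv2.imwrite("pics/t4.png",cv2.resize(s[150:230,290:390],(750,600),interpolation=cv2.INTER_CUBIC))
E
```

```text
t 16.93 rel x -25.4 y -49.3 z 81.2 yaw 1.727 q6 -0.35 F [-0.4 -0.5  0.4] rp [-3.091  0.038]
```

View pics/t4.png

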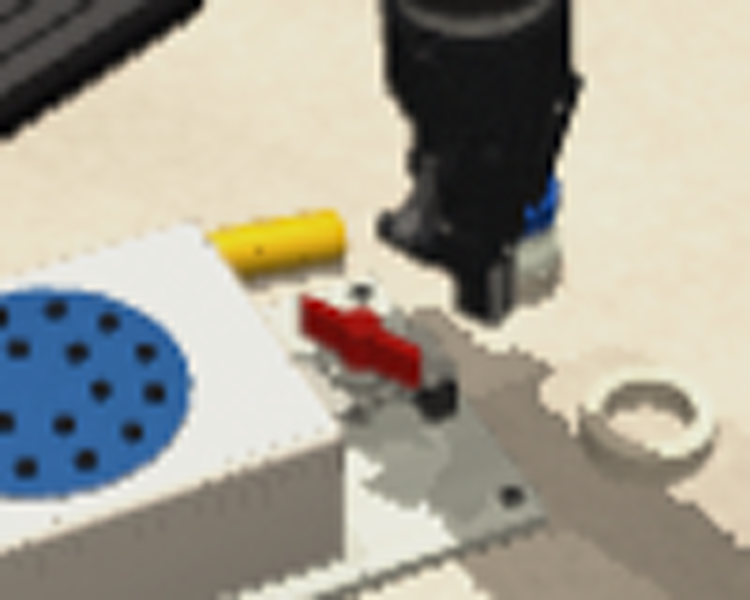

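The knob's near wing points right and down (toward world -x), as expected, and the finger is clear. Moving in for stroke 3.

```bash
python3 -m inch '[[[-0.1,2.5,0],0],[[0,0.1,0],0],[[0,0,0],0]]' >/dev/null; python3 h.py;  python3 -m inch '[[[0,0,1.3],0],[[0,0,1.2],0],[[0,0,0],0]]' >/dev/null; python3 h.py; python3 -m inch '[[[0.2,0,0],0],[[0.2,0,0],0],[[0.1,0,0],0]]' >/dev/null; python3 h.py
```

```text
t 17.35 rel x -26.5 y -25.1 z 78.3 yaw 1.721 q6 -0.33 F [ 0.1 -0.4 -0.1] rp [-3.087  0.037]
t 17.73 rel x -27.2 y -29.0 z 51.0 yaw 1.720 q6 -0.33 F [ 0.4  0.9 -0.2] rp [-3.084  0.037]
t 18.10 rel x -21.9 y -29.0 z 51.0 yaw 1.720 q6 -0.32 F [-0.1  0.1  0.7] rp [-3.084  0.037]
```

```bash
python3 -m inch '[[[0.2,0.3,-0.3],0],[[0.28,-0.13,0],0.08],[[0.28,-0.13,0],0.08],[[0.28,-0.13,0],0.08],[[0.28,-0.13,0],0.08]]' >/dev/null; python3 h.py;  python3 -m inch '[[[0.28,-0.13,0],0.08],[[0.28,-0.13,0],0.08],[[0.28,-0.13,0],0.08]]' >/dev/null; python3 h.py; python3 -m inch '[[[0.28,-0.13,0],0.08],[[0.28,-0.13,0],0.08],[[0.28,-0.13,0],0.08]]' >/dev/null; python3 h.py
```

```text
t 18.73 rel x -20.4 y -24.2 z 54.7 yaw 1.388 q6 0.03 F [-3.6 -0.1 -1.5] rp [-3.101  0.063]
t 19.10 rel x -20.5 y -23.3 z 54.5 yaw 1.138 q6 0.30 F [-2.7 -0.4 -0.8] rp [-3.119  0.078]
t 19.48 rel x -20.4 y -22.4 z 54.3 yaw 0.887 q6 0.56 F [-3.5  0.7  0. ] rp [-3.14   0.087]
```

```bash
for i in 1 ; do python3 -m inch '[[[0.26,-0.13,0],0.08],[[0.26,-0.13,0],0.08],[[0.26,-0.13,0],0.08]]' >/dev/null; python3 h.py; done;  python3 -m inch '[[[0.26,-0.14,0],0.08],[[0.26,-0.14,0],0.08]]' >/dev/null; python3 h.py
```

```text
t 19.85 rel x -20.5 y -21.5 z 54.1 yaw 0.637 q6 0.83 F [-2.3 -0.1  1.1] rp [3.12  0.091]
t 20.10 rel x -20.4 y -21.0 z 54.0 yaw 0.470 q6 1.00 F [-2.4  1.5  0.9] rp [3.103 0.09 ]
```

```bash
python3 -m inch '[[[0.26,-0.15,0],0.08],[[0.26,-0.15,0],0.08]]' >/dev/null; python3 h.py;  python3 -m inch '[[[0.26,-0.15,0],0.08],[[0.26,-0.15,0],0.08]]' >/dev/null; python3 h.py
```

```text
t 20.35 rel x -20.1 y -20.6 z 53.8 yaw 0.304 q6 1.18 F [-2.7  1.2 -0. ] rp [3.087 0.085]
t 20.60 rel x -20.7 y -20.1 z 53.4 yaw 0.138 q6 1.35 F [-4.7  1.2  1.6] rp [3.072 0.08 ]
```

Resistance has gone up. I'll test with small pure tangential nudges.

```bash
python3 -m inch '[[[0.15,0,0],0]]' >/dev/null; python3 h.py;  python3 -m inch '[[[0.2,0,0],0]]' >/dev/null; python3 h.py;  python3 -m inch '[[[0.25,0,0],0]]' >/dev/null; python3 h.py
```

```text
t 20.73 rel x -20.7 y -20.0 z 53.4 yaw 0.138 q6 1.35 F [-5.8  1.4  3. ] rp [3.071 0.083]
t 20.85 rel x -20.7 y -20.1 z 53.3 yaw 0.140 q6 1.35 F [-6.5  1.   4.3] rp [3.071 0.087]
t 20.98 rel x -20.6 y -20.1 z 53.3 yaw 0.141 q6 1.35 F [-8.2  0.7  6.4] rp [3.071 0.092]
```

It stopped at about 7.0 rad turned, with 8 N against the tool. That could be the stop or a knuckle on the headbox, so I'll back off and test on the opposite wing, away from the headbox.

```bash
python3 -m inch '[[[-0.5,0,0],0],[[0,0,-2.3],0],[[0,0,-2.3],0],[[2.4,2.1,0],0],[[2.2,2.1,0],0],[[0,0,0],0]]' >/dev/null; python3 h.py; python3 - <<'E'
from h import *
s,_=viewer.snapshot("side")
cv2.imwrite("pics/t5.png",cv2.resize(s[150:230,290:390],(750,600),interpolation=cv2.INTER_CUBIC))
E
```

```text
t 21.73 rel x 31.9 y 18.3 z 101.7 yaw 0.149 q6 1.30 F [-0.4 -0.1 -0.6] rp [3.074 0.078]
```

View pics/t5.png

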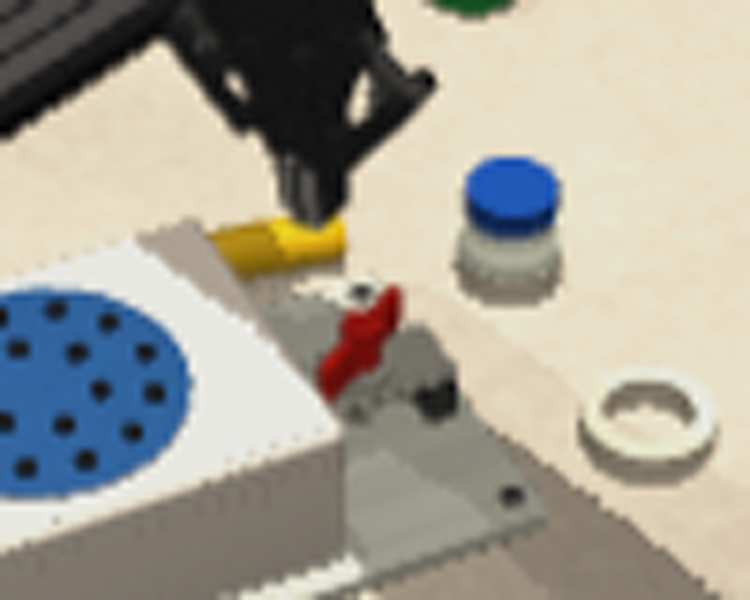

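The knob's wings run from lower-left to upper-right in the picture. The finger is behind the far wing, with nothing disturbed.

```bash
python3 -m inch '[[[0,0.6,0],0],[[0,0,2.2],0],[[0,0,2.3],0],[[0,0,0],0]]' >/dev/null; python3 h.py; python3 -m inch '[[[-0.3,0,0],0],[[-0.3,0,0],0],[[-0.2,0,0],0]]' >/dev/null; python3 h.py
```

```text
t 22.27 rel x 24.5 y 24.8 z 56.8 yaw 0.152 q6 1.28 F [-0.8 -0.1  1.1] rp [3.076 0.081]
t 22.65 rel x 17.0 y 24.7 z 59.8 yaw 0.153 q6 1.28 F [ 0.3 -0.5 -0.3] rp [3.076 0.078]
```

```bash
python3 -m inch '[[[0,0,0.4],0],[[-0.2,0,0],0],[[-0.2,0,0],0]]' >/dev/null; python3 h.py; python3 -m inch '[[[-0.2,0,0],0],[[-0.2,0,0],0]]' >/dev/null; python3 h.py; python3 -m inch '[[[-0.2,0,0],0],[[-0.2,0,0],0]]' >/dev/null; python3 h.py
```

```text
t 23.02 rel x 15.3 y 25.2 z 57.1 yaw 0.153 q6 1.28 F [ 4.7 -1.1 -1.9] rp [3.075 0.072]
t 23.27 rel x 15.1 y 25.4 z 58.1 yaw 0.154 q6 1.27 F [ 6.6  0.1 -2.4] rp [3.075 0.064]
t 23.52 rel x 14.8 y 25.5 z 59.1 yaw 0.154 q6 1.27 F [ 5.3 -0.6 -1.8] rp [3.075 0.057]
```

```bash
python3 -m inch '[[[0,0,0.3],0],[[-0.4,0,0.03],0]]' >/dev/null; python3 h.py; python3 -m inch '[[[-0.4,0,0.05],0]]' >/dev/null; python3 h.py; python3 -m inch '[[[-0.4,0,0.05],0]]' >/dev/null; python3 h.py
```

```text
t 23.77 rel x 14.8 y 26.0 z 57.5 yaw 0.155 q6 1.27 F [10.8 -1.9 -3.5] rp [3.075 0.049]
t 23.90 rel x 14.9 y 26.1 z 57.9 yaw 0.155 q6 1.27 F [11.4 -0.7 -3.8] rp [3.075 0.04 ]
t 24.02 rel x 14.9 y 26.1 z 58.1 yaw 0.156 q6 1.26 F [10.1 -0.9 -2.1] rp [3.075 0.033]
```

It holds solid at 11 N, about four times friction, on the side clear of the headbox, so this is the stop. I'll retreat, clear the view and check.

```bash
python3 -m inch '[[[0.7,0,0],0],[[0,0,-3],0],[[0,0,-5],0],[[0,0,-5],0],[[-2,5,0],0],[[-2,5,0],0],[[-2,5,0],0],[[-2,5,0],0],[[-2,5,0],0],[[-2,5,0],0],[[0,0,0],0]]'; python3 - <<'E'
from h import *
p,_=viewer.snapshot("top");s,_=viewer.snapshot("side")
print(wing(.066,p))
cv2.imwrite("pics/end.png",np.hstack([cv2.resize(p[120:260,230:430],(500,350),interpolation=cv2.INTER_CUBIC),cv2.resize(s[150:250,270:350],(280,350),interpolation=cv2.INTER_CUBIC)]))
E
```

```text
time: 25.4
position: [0.4997, -0.4217, 0.2091]
ee_rot: [3.086, 0.075, 0.158]
force: [0.7, 0.4, -0.0]
width: -0.0003
(array([ 0.5618244 , -0.08823649]), np.float64(1.7602404559658735), 80, array([0.00599999, 0.03070195]))
```

View pics/end.png

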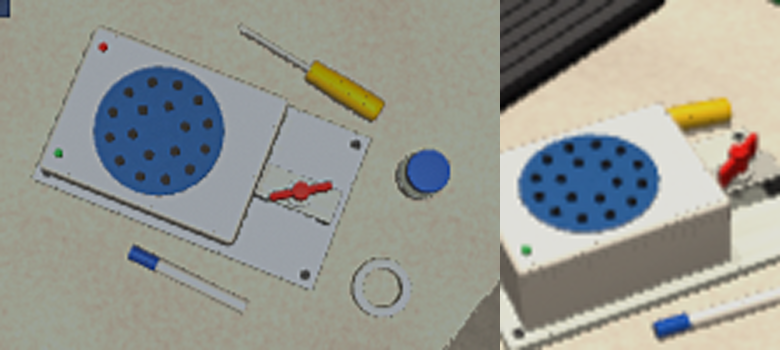

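The wing is now at 1.760 rad against 2.457 at the start, which is 6.98 rad of travel. The two push tests stopped at that same angle, and the bystanders look unmoved. Handing in.

```bash
python3 -c "
from rig import ticket
print(ticket.close_job())"
```

```text
the job is handed in; nothing more can be done
None
```

I pushed the knob's wings clockwise with the shut fingertips in three strokes until it turned no further, then backed the arm off and handed the job in at about 25 s. The hand-in gave no verdict.

- **Turn:** The top camera shows about 6.98 rad of travel, and the tool's own turn gives about 7.0. If the knob is home at 8.0, it started near 1.0, which is inside the stated 0 to 2.
- **Stop:** I read "home" from resistance, because the joint itself can't be read. The first test held solid at 8 N close to the headbox, so a knuckle might have been touching it. I repeated the push on the opposite wing, away from the headbox, and it held at the same angle at 11 N, about four times friction. The highest force I read was about 11 N, against the 35 N limit.
- **Surroundings:** In the last picture the jar, tape, screwdriver and marker look where they began, and the arm was clear of everything. I checked these by eye and did not measure their positions. The mug, bottle and tray are outside that crop, but the arm kept clear of them throughout.
- **Not as planned:** The tool drifted by up to 25 mm and tilted by up to about 0.09 rad during fast spins. I corrected the drift between strokes but could not correct the tilt. I did not check the knob's height, because 0.8 mm per rad is finer than the cameras can resolve.

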